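# Pack a soap-dish and bottle gift set

## Robot

A 7-joint arm with a two-finger parallel gripper is mounted at the origin on the work surface. World frame = base frame: x ahead of the robot, y to its left, z up, the work surface at z = 0. Lengths are in m, angles in rad, forces in N, time in s.
With the tool pointing down it reaches from about 0.425 to 0.925 m from the base axis. Payload 6.8 kg.
Tool frame: the origin (TCP) lies midway between the tips of the shut fingers; the grasp point (between the pads) lies 19 mm behind it; z points along the fingers, y is the direction in which the jaws open and shut (so a half turn about z gives the same grasp; the last joint's range is limited). The gripper opens to 85 mm and grips with 20 to 120 N. Pads are 22 mm wide; open, the fingers measure 114 mm over their backs; the gripper's body (76 mm by 85 mm) begins 54 mm behind the grasp point. The pads swing forward as they close: fully open they stand 13 mm farther back than shut.
Start: joints at [1, 0.477, 0.022, 1.555, -0.011, 1.109, -0.083], TCP at [0.301, -0.604, 0.231] pointing down, gripper open.
Joint ranges: [-2.96, 2.96], [-0.34, 2.1], [-1.41, 1.46], [0.24, 2.44], [-1.37, 4.51], [0.17, 1.92], [-2.96, 2.96]. Speed limits (rad/s): [2.39, 2.39, 3.14, 3.14, 3.14, 3.14, 3.14].

## Interface

Orientations are given as a unit quaternion [w, x, y, z].
In Python, from station import bot, vision gives the robot as it stands.
- The arm moves only by the tool move_arm, never from a script. Its argument "increments" is text: rows parted by semicolons, each of 7 numbers parted by spaces: the opening, from 0 (shut) to 1 (fully open), then the shift along the world's x, y, z in mm, then the turn, a rotation vector about the world's x, y, z in rad. In form: grip x y z rx ry rz; .... A call has exactly 8 rows; each row shifts and turns the commanded pose from where the row before left it; what a row does not reach is not made up. A row lasts 1/8 s, in which the tool goes at most 62.5 mm and 10.7 degrees, less where a joint would pass 70% of its speed; a pose out of reach is approached as far as the arm can. A call with a gripper value outside its range is refused whole. The fingers move at their own pace and stop on an object; "newtons" is the grip in N (left out, the last holds). Time passes only in rows, so rows that do not move let the fingers close, or fill a call up. It gives the time, the measured TCP pose, the force and the opening at its end, in the units of the state.
- bot.get_obs(): the state, without advancing time (a new reading comes with each control period).
- vision.read_camera(name): name is "scene" or "top" or "wrist"; returns (picture, depth): 480x640x3 uint8, red, green, blue; 480x640 float32, m along the optical axis (not along the pixel's ray), 0 where there is no reading.
- vision.calibration(name): a dict with "fx", "fy", "cx", "cy" (pixels), "R" (3x3) and "t" (3): a world point X has camera coordinates R X + t; the wrist camera has in their place "hand_eye" (4x4, takes a point from camera to tool coordinates, whose origin is the TCP and whose axes are the flange's). Camera axes: x right, y down, z forward; pixel columns grow to the right and rows downward; lengths in m; the calibration is good to about 2 mm. A picture is of the moment at which its call begins: read the wrist's pose just before it. calibration takes no time and is no camera call.
- bot.hand_in(): hands the job in, once; it reports no verdict.
The state is a dict: "t": time; "q": joint angles; "joint_vel": joint speeds; "joint_torque": joint torques, N m; "eef_pos": TCP position; "tool_rot": TCP orientation; "contact_force": force on the tool from outside, world axes, zero at the start; "torque": the same for the moment, N m; "gripper_width": opening from 0.0 (shut) to 1.0 (fully open).
Only numpy, scipy, OpenCV 4.12 (cv2) and the standard library are available. Lean on these libraries where they do the work, as an engineer would, in place of code of your own. Each camera call takes 0.05 s, during which the arm holds its last target.

## Task

Pack the gift set: take the blue soap dish from its stand and lay it hollow side down, fully home in the pocket between the black corner blocks of the cardboard packing board; then set the amber bottle upright, wholly on the round red pad of the same board. Set both down gently, do not tip the amber bottle over, and leave the cream dish, the green bottle, the tape roll and the scanner where they are.

Things in the scene. Friction and masses are not known exactly. Their poses are not given: they have to be found in the camera images.
- blue_dish: blue soap dish, a shallow open box 60 wide x 96 long x 34 mm high, walls 5 mm, floor 7 mm, white inside, 0.18 kg. Origin: centre of its outer box. +y points out of the open hollow side, x along the width, z along the length. Starts standing on a short end (z up) on its grey stand, hollow facing about world +y, centre 56 mm above the table.
- blue_dish_rim (a point): centre of the blue dish's open rim plane (17 mm from its origin along its +y).
- blue_dish_back (a point): centre of the blue dish's flat outer underside (17 mm from its origin along its -y).
- kit: cardboard packing board, fixed to the table, 150 (x) x 260 (y) x 12 mm thick. Origin: centre of its underside, on the table; z up. Its pocket lies on the +y half, its red pad on the -y half; nothing on it stands higher than 24 mm.
- pocket (a point): centre of the pocket's floor, 12 mm above the table: a white rectangle 68 mm along the board's x and 104 mm along its y, bounded by four black L-shaped corner blocks 12 mm high and 8 mm thick, whose legs reach 22 mm from each corner along both sides; the middle of each side is open for fingers (60 mm gap on the long sides).
- pad (a point): centre of the top of the round red plastic pad, 96 mm across, 3 mm thick, its top 15 mm above the table.
- amber_bottle: amber bottle with white label and black cap, 150 mm tall, body 56 mm across up to 92 mm, sloping to a neck; cap 38 mm across from 114 to 150 mm. About 0.3 kg. Origin: centre of its underside; z up its axis. Starts upright on the table.
- green_bottle: green bottle with white cap, same shape and size as the amber one: leave alone.
- cream_dish: cream soap dish, same shape, frame and pose on its own stand as the blue one: leave alone.
- stand_a: grey stand that holds the blue dish, fixed: base 90 (x) x 84 (y) x 8 mm, with two lips along x, 12 mm high and 8 mm thick, 40 mm apart, which flank the dish's foot. Origin: centre of its underside.
- stand_b: the same stand, holding the cream dish.
- tape_roll: roll of brown tape lying flat, 110 mm across, 48 mm high; origin: centre of its underside. Bystander.
- scanner: black barcode scanner lying on the table, about 200 mm long, 35 mm high; origin on its underside. Bystander.

How it is judged:
On the way, in this order (a step that is already met when the one before it is completed fails the run):
1. the blue dish lies hollow side down, fully home in the pocket (z of blue_dish_rim in the frame of kit below 0.0155 m and z of blue_dish_back in the frame of kit above 0.04 m and angle between the y axis of blue_dish and the z axis of kit, either way round below 0.06 rad and angle between the z axis of blue_dish and the y axis of kit, either way round below 0.15 rad and horizontal distance between blue_dish and pocket below 0.01 m), for 0.2 s.
2. the amber bottle stands upright on the red pad (angle between amber_bottle's own z axis and vertical below 0.06 rad and horizontal distance between amber_bottle and pad below 0.021 m and z of amber_bottle in the frame of kit between 0.012 and 0.0185 m), for 0.2 s.
At the end, for the whole second after the job is handed in: Blue dish hollow side down in the pocket: rim within 3.5 mm of its floor, level to 0.06 rad, lengthwise to 0.15 rad, centre within 10 mm. Amber bottle upright to 0.06 rad on the red pad, base within 3.5 mm of its top, axis within 21 mm of its centre. Both at rest (all of step 1 and all of step 2 and linear speed of each of blue_dish, amber_bottle below 0.02 m/s); the robot touches nothing.
It fails at once if the amber bottle is tipped by more than 0.6 rad (angle between amber_bottle's own z axis and vertical above 0.6 rad).
It fails at once if the blue dish is dropped or banged on the board (reaches it faster than 0.6 m/s) (linear speed of blue_dish above 0.6 m/s and horizontal distance between blue_dish and pocket below 0.1 m and z of blue_dish in the frame of kit below 0.06 m).
It fails at once if the amber bottle is dropped or banged on the board (reaches it faster than 0.6 m/s) (linear speed of amber_bottle above 0.6 m/s and horizontal distance between amber_bottle and pad below 0.1 m and z of amber_bottle in the frame of kit below 0.04 m).
It fails at once if the cream dish, green bottle, tape roll or scanner is moved by more than 40 mm (distance of any of cream_dish, green_bottle, tape_roll, scanner from where it was at the start of the episode above 0.04 m).
It also fails if it takes over 54 s, if anything falls off the work surface, if the arm or the gripper's body presses on something with over 40 N, if the wrist force passes 120 N, or if a joint passes its speed limit or range.

## Working session

There is one attempt and no reset: what is moved stays moved. The work goes in short steps, Python scripts to look and compute and a tool call to move; the robot and the scene stay as the last step left them, time stands still between calls to the robot, and variables do not carry over. Pictures are saved under pics/ and viewed, and the job is handed in when it is done.

Besides the shell and the picture viewer there is one more tool, called after ">>>" by a JSON object that holds its "method" and its "body", one argument or row to a line. move_arm: Moves the arm, as the interface text tells. Its arguments: {"type":"object","properties":{"increments":{"type":"string"},"newtons":{"type":"number"}},"required":["increments"]}

```bash
ls; mkdir -p pics; python3 - <<'E'
from station import bot, vision
import cv2,numpy as np
o=bot.get_obs();print(o)
for n in("scene","top"):
    p,d=vision.read_camera(n);c=vision.calibration(n);print(n,c)
    cv2.imwrite(f"pics/{n}0.png",cv2.cvtColor(p,cv2.COLOR_RGB2BGR));np.savez(f"{n}0.npz",p=p,d=d)
E
```

```text
pics
{'t': 0.0, 'q': array([ 0.99988022,  0.47782211,  0.02232004,  1.55646124, -0.0115128 ,
        1.10925457, -0.08310181]), 'joint_vel': array([-0.00052229,  0.00113829, -0.00065703, -0.00139202, -0.00169589,
        0.00065878, -0.00064991]), 'joint_torque': array([-6.42322320e-04, -5.96440315e+01,  1.60756968e+00, -2.81198663e+01,
        1.24169749e-02,  9.28861904e-03,  2.40048348e-05]), 'eef_pos': array([ 0.30110703, -0.60346453,  0.23030642]), 'tool_rot': array([-8.69559639e-04,  9.73340414e-01,  2.29363493e-01, -2.64129003e-04]), 'contact_force': array([0.52215773, 0.86138621, 0.25576331]), 'torque': array([0.00101552, 0.05332163, 0.01445406]), 'gripper_width': 0.9971477168673849}
scene {'fx': 476.0275666351347, 'fy': 476.0275666351347, 'cx': 323.11246536377126, 'cy': 237.713450481993, 'R': array([[ 0.14656441,  0.98919944, -0.00183027],
       [ 0.74295298, -0.1113006 , -0.66002504],
       [-0.65310011,  0.09537637, -0.75124137]]), 't': array([-0.12050784, -0.39649345,  1.39092545])}
top {'fx': 444.25669217875895, 'fy': 444.25669217875895, 'cx': 323.9799975075159, 'cy': 237.75484503856438, 'R': array([[-0.02655857, -0.99963362,  0.00522175],
       [-0.99294524,  0.0257763 , -0.11573822],
       [ 0.11556122, -0.00825875, -0.99326603]]), 't': array([0.0216149 , 0.59911386, 0.83695456])}
```

View pics/scene0.png

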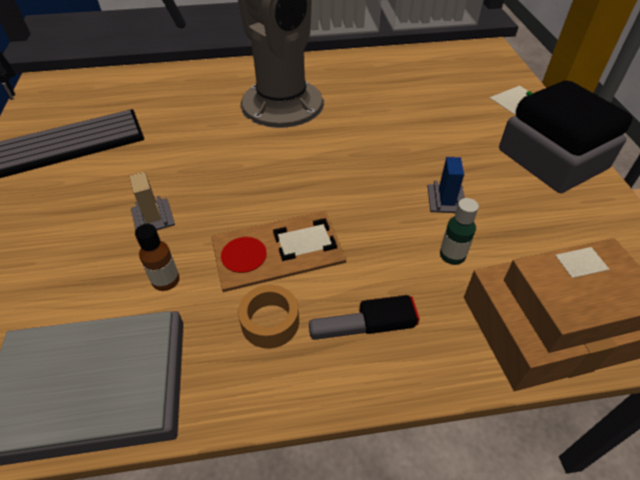

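View pics/top0.png

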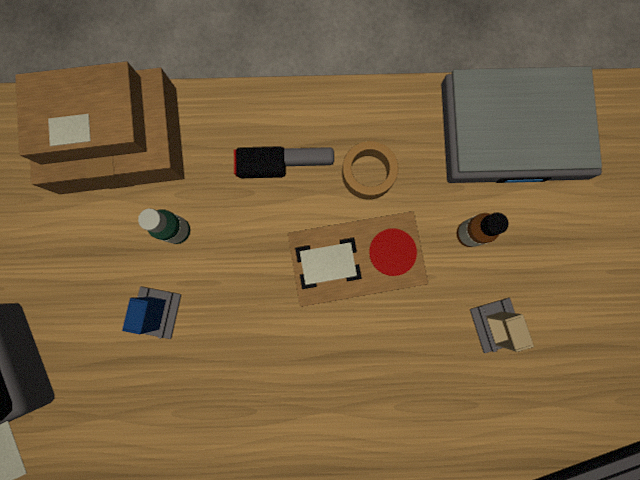

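The top view shows the kit at the centre: pocket (328,263), red pad (393,252). The blue dish is at (145,313), the amber cap at (497,223). The green bottle stands beyond the dish in +x. Next I'll measure these.

```bash
cat > h.py <<'E'
import numpy as np,cv2
from station import bot,vision
def world(n,d,u,v,c=None):
    c=c or vision.calibration(n)
    P=np.stack([(u-c['cx'])/c['fx']*d,(v-c['cy'])/c['fy']*d,d],-1)
    return (P-c['t'])@c['R']
def plane(n,u,v,z):
    c=vision.calibration(n);r=np.array([(u-c['cx'])/c['fx'],(v-c['cy'])/c['fy'],1.])@c['R'];o=-c['t']@c['R']
    return o+r*(z-o[2])/r[2]
def cloud(n,p,d):
    v,u=np.mgrid[:480,:640];return world(n,d,u,v)
E
python3 - <<'E'
from h import *
for n in("top","scene"):
    z=np.load(f"{n}0.npz");p,d=z['p'].astype(int),z['d'];W=cloud(n,p,d);R,G,B=p[...,0],p[...,1],p[...,2]
    ok=(d>0)&(W[...,2]<.3)&(np.abs(W[...,1])<.8)
    print(n,'table z',np.median(W[...,2][ok]))
    m=(R>120)&(G<40)&(B<40)&ok; 
    lab,k=cv2.connectedComponents(m.astype(np.uint8))
    cnt,L,st,ce=cv2.connectedComponentsWithStats(m.astype(np.uint8));i=1+np.argmax(st[1:,4])
    print('pad px',ce[i],st[i],'plane',plane(n,*ce[i],.015),'depthmean',W[L==i].mean(0), np.ptp(W[L==i],0))
    # pocket white near pad
    pad=W[L==i].mean(0)
    m=(R>150)&(G>140)&(B>110)&ok&(np.linalg.norm(W[...,:2]-pad[:2],axis=-1)<.25)&(W[...,2]<.03)
    cnt,L,st,ce=cv2.connectedComponentsWithStats(m.astype(np.uint8));i=1+np.argmax(st[1:,4])
    c=cv2.findContours((L==i).astype(np.uint8),0,2)[0][0][:,0]
    P=np.array([plane(n,*q,.012)[:2] for q in c]);r=cv2.minAreaRect((P*1000).astype(np.float32));print('pocket',r, W[L==i].mean(0))
    m=(B>1.6*R)&(B>1.3*G)&(B>50)&ok&(W[...,2]>.012)&(W[...,1]>.1)&(W[...,1]<.6)
    cnt,L,st,ce=cv2.connectedComponentsWithStats(m.astype(np.uint8));
    for i in range(1,cnt):
        if st[i,4]>60:
            Q=W[L==i];t=Q[Q[:,2]>.097];print('blue',st[i],Q.min(0),Q.max(0),'top',len(t),t.mean(0) if len(t) else'', cv2.minAreaRect((t[:,:2]*1000).astype(np.float32)) if len(t)>4 else '')
    m=ok&(W[...,2]>.05)&(W[...,2]<.17)&(W[...,0]<.95)
    cnt,L,st,ce=cv2.connectedComponentsWithStats(m.astype(np.uint8))
    for i in range(1,cnt):
        if st[i,4]>60:
            Q=W[L==i];t=Q[Q[:,2]>Q[:,2].max()-.008];r=cv2.minAreaRect((t[:,:2]*1000).astype(np.float32));print(st[i],'zmax',Q[:,2].max(),'top',t.mean(0),r,'base px',)
E
```

```text
top table z -0.0007734437513544413
pad px [392.66236054 251.8138579 ] [ 370  229   47   47 1703] plane [ 0.56989011 -0.13092926  0.015     ] depthmean [ 0.57003796 -0.13108582  0.01406887] [0.09287765 0.09297307 0.00983552]
pocket ((551.0516357421875, -0.34719085693359375), (67.51110076904297, 103.81053924560547), 8.414602279663086) [ 5.51073293e-01 -4.35133174e-04  1.12909523e-02]
blue [123 298  25  36 626] [0.43081205 0.32382403 0.09677093] [0.49283503 0.36620636 0.10615599] top 625 [0.46195172 0.34431381 0.10220382] ((462.0016784667969, 345.1994323730469), (32.859127044677734, 59.18769454956055), 77.04537200927734)
[   15    61   162   128 17248] zmax 0.15363648058170426 top [0.82763524 0.44089729 0.14873705] ((829.1513061523438, 441.7752685546875), (151.37677001953125, 201.4947967529297), 5.688118934631348) base px
[  451    66   150   106 14588] zmax 0.06602912770024219 top [ 0.82397757 -0.39885657  0.05994576] ((825.0643920898438, -398.0362548828125), (280.14068603515625, 209.7397003173828), 89.9609146118164) base px
[ 138  208   45   34 1102] zmax 0.15212683252064832 top [0.62
[... 2664 characters left out ...]
.2774353027344), (36.4377555847168, 37.316993713378906), 81.42254638671875) base px
[ 135  223   40   54 1371] zmax 0.1529636378444878 top [ 0.60815215 -0.2901131   0.14979725] ((606.1702880859375, -290.81512451171875), (38.0604362487793, 36.42124938964844), 1.278380274772644) base px
[  469   238   171   142 17014] zmax 0.15489965578195106 top [0.83210906 0.42902834 0.15050873] ((830.1636962890625, 440.49627685546875), (151.21043395996094, 202.22129821777344), 5.805070877075195) base px
[    0   311   173   143 20120] zmax 0.06519614441080947 top [ 0.83286737 -0.39006374  0.06049141] ((826.440673828125, -398.6995849609375), (211.114013671875, 280.2667236328125), 0.10457365214824677) base px
```

>>> {"method": "move_arm", "body": {
  "increments": "1 25 42 9 0 0 0.055;1 25 42 9 0 0 0.055;1 25 42 9 0 0 0.055;1 25 42 9 0 0 0.055;1 25 42 9 0 0 0.055;1 25 42 9 0 0 0.055;1 25 42 9 0 0 0.055;1 25 42 9 0 0 0.055",
  "newtons": 40
}}

```text
t: 1.1
eef_pos: [0.5017, -0.2665, 0.3033]
tool_rot: [-0.0, 0.899, 0.437, -0.0]
contact_force: [1.0, -1.0, -0.2]
gripper_width: 0.999
```

```bash
python3 -c "
from station import bot
o=bot.get_obs()
for k in('t','q','eef_pos','tool_rot'):print(k,o[k])"
```

```text
t 1.1
q [ 0.56025699  0.25222035 -0.2207236   1.71517708  0.05916369  1.18123717
 -0.34253367]
eef_pos [ 0.50171131 -0.26651483  0.30330459]
tool_rot [-1.76506702e-04  8.99470006e-01  4.36982416e-01 -2.15683185e-04]
```

>>> {"method": "move_arm", "body": {
  "increments": "1 -7 52 -3 0 0 0.056;1 -7 52 -3 0 0 0.056;1 -7 52 -3 0 0 0.056;1 -7 52 -3 0 0 0.056;1 -7 52 -3 0 0 0.056;1 -7 52 -3 0 0 0.056;1 -7 52 -3 0 0 0.056;1 -7 52 -3 0 0 0.056"
}}

```text
t: 2.1
eef_pos: [0.4447, 0.1494, 0.2791]
tool_rot: [0.0, 0.78, 0.626, -0.0]
contact_force: [0.7, -0.3, 0.7]
gripper_width: 1.002
```

>>> {"method": "move_arm", "body": {
  "increments": "1 0 12 -12 0.127 -0.028 0;1 0 12 -12 0.127 -0.028 0;1 0 12 -12 0.127 -0.028 0;1 0 12 -12 0.127 -0.028 0;1 0 12 -12 0.127 -0.028 0;1 0 12 -12 0.127 -0.028 0;1 0 12 -12 0.127 -0.028 0;1 0 12 -12 0.127 -0.028 0"
}}

```text
t: 3.1
eef_pos: [0.4453, 0.2437, 0.1827]
tool_rot: [-0.311, 0.676, 0.544, 0.388]
contact_force: [12.9, 2.4, 4.8]
gripper_width: 1.0
```

```bash
cat > st.py <<'E'
from h import *
from scipy.spatial.transform import Rotation as Ro
o=bot.get_obs();w,x,y,z=o['tool_rot'];R=Ro.from_quat([x,y,z,w])
print(o['t'],'q',o['q'].round(2),'pos',(o['eef_pos']*1000).round(1),'g',o['gripper_width'],o['contact_force'].round(1));print(R.as_matrix().round(3))
E
python3 st.py
```

```text
3.1 q [ 0.76  0.6  -1.    2.32 -1.37  0.5   0.98] pos [445.3 243.7 182.7] g 0.9998082030557743 [12.9  2.4  4.8]
[[ 0.107  0.977  0.187]
 [ 0.494 -0.215  0.842]
 [ 0.863  0.002 -0.506]]
```

>>> {"method": "move_arm", "body": {
  "increments": "1 1 6 -12 0 0 0;1 1 6 -12 0 0 0;1 1 6 -12 0 0 0;1 1 6 -12 0 0 0;1 1 6 -12 0 0 0;1 1 6 -12 0 0 0;1 0 5 -12 0 0 0;1 0 5 -12 0 0 0"
}}

```text
t: 4.1
eef_pos: [0.4611, 0.2769, 0.0941]
tool_rot: [-0.32, 0.673, 0.549, 0.379]
contact_force: [-0.2, 0.0, -0.5]
gripper_width: 1.002
```

```bash
python3 st.py; python3 - <<'E'
from h import *
for n in("scene","wrist"):
    p,d=vision.read_camera(n);cv2.imwrite(f"pics/{n}1.png",cv2.cvtColor(p,cv2.COLOR_RGB2BGR))
E
```

```text
4.1 q [ 0.75  0.99 -1.11  2.27 -1.37  0.17  1.16] pos [461.1 276.9  94.1] g 1.002107073676956 [-0.2  0.  -0.5]
[[ 0.112  0.981  0.159]
 [ 0.496 -0.193  0.846]
 [ 0.861 -0.016 -0.508]]
```

View pics/scene1.png

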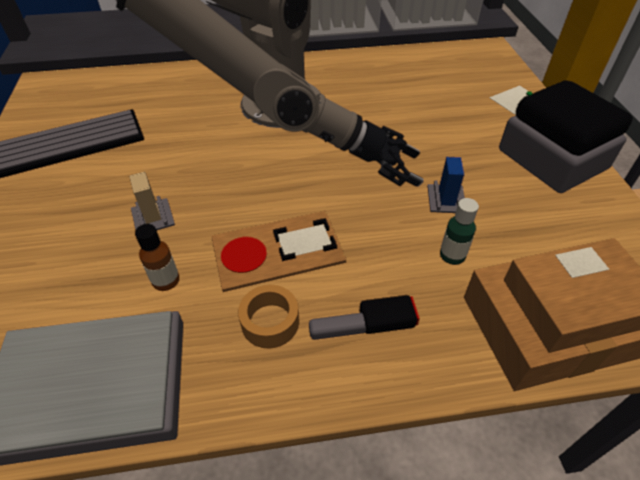

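View pics/wrist1.png

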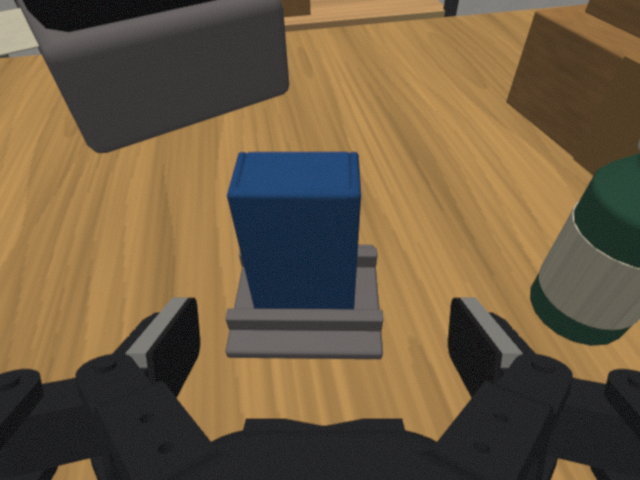

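```bash
cat > go.py <<'E'
import sys
from h import *
from scipy.spatial.transform import Rotation as Ro
# delta from measured pose to target: args x y z(m) ; p(rad pitch below horiz) yaw(rad of dish x)
def target(p,yaw):
    dx=np.array([np.cos(yaw),np.sin(yaw),0]);dy=np.array([-np.sin(yaw),np.cos(yaw),0]);a=np.cos(p)*dy-np.sin(p)*np.array([0,0,1.])
    return np.stack([np.cross(dx,a),dx,a],1)
x,y,z,p,yaw=map(float,sys.argv[1:6])
o=bot.get_obs();w,a,b,c=o['tool_rot'];R=Ro.from_quat([a,b,c,w])
rv=(Ro.from_matrix(target(p,yaw))*R.inv()).as_rotvec()
print('q',o['q'].round(2),'d mm',((np.array([x,y,z])-o['eef_pos'])*1000).round(1),'rv',rv.round(3))
E
python3 go.py .4549 .3063 .0949 .82 -.22
```

```text
q [ 0.75  0.99 -1.11  2.27 -1.37  0.17  1.16] d mm [-6.2 29.4  1. ] rv [-0.284  0.042 -0.022]
```

>>> {"method": "move_arm", "body": {
  "increments": "1 -2 0 2 -0.07 0.01 -0.005;1 -2 0 2 -0.07 0.01 -0.005;1 -1 3 0 -0.07 0.01 -0.006;1 -1 3 0 -0.07 0.01 -0.006;1 0 6 0 0 0 0;1 0 6 -1 0 0 0;1 0 6 -1 0 0 0;1 0 6 -1 0 0 0"
}}

```text
t: 5.2
eef_pos: [0.4551, 0.3062, 0.0959]
tool_rot: [-0.232, 0.725, 0.581, 0.288]
contact_force: [1.3, 0.4, -0.9]
gripper_width: 1.003
```

```bash
python3 go.py .4549 .3063 .0949 .82 -.22
```

```text
q [ 0.38  0.62 -0.89  2.26 -1.37  0.17  0.81] d mm [-0.2  0.1 -1. ] rv [-0.006 -0.    -0.001]
```

>>> {"method": "move_arm", "body": {
  "increments": "1 1 5 -5 -0.006 0 0;1 1 5 -5 0 0 0;1 1 5 -5 0 0 0;1 1 5 -5 0 0 0;1 1 5 -6 0 0 0;1 0 0 0 0 0 0;1 0 0 0 0 0 0;1 0 0 0 0 0 0"
}}

```text
t: 6.2
eef_pos: [0.4674, 0.3262, 0.0794]
tool_rot: [-0.233, 0.724, 0.586, 0.278]
contact_force: [-0.3, 0.4, -0.4]
gripper_width: 1.001
```

```bash
python3 go.py .4653 .3529 .0437 .82 -.22
```

```text
q [ 0.28  0.65 -0.82  2.22 -1.37  0.17  0.79] d mm [ -2.1  26.7 -35.7] rv [ 0.006 -0.013 -0.015]
```

```bash
python3 go.py .458 .3197 .0895 1.0 -.22
```

```text
q [ 0.28  0.65 -0.82  2.22 -1.37  0.17  0.79] d mm [-9.4 -6.5 10.1] rv [-0.17   0.025 -0.014]
```

>>> {"method": "move_arm", "body": {
  "increments": "1 -3 -2 3 -0.06 0.008 -0.005;1 -3 -2 3 -0.06 0.008 -0.005;1 -3 -2 4 -0.05 0.009 -0.004;1 0 0 0 0 0 0;1 1 4 -6 0 0 0;1 1 4 -6 0 0 0;1 1 4 -7 0 0 0;1 0 0 0 0 0 0"
}}

```text
t: 7.2
eef_pos: [0.4612, 0.3321, 0.0693]
tool_rot: [-0.177, 0.749, 0.599, 0.219]
contact_force: [-0.7, -0.8, -0.9]
gripper_width: 0.999
```

```bash
python3 go.py .465 .3513 .039 1.0 -.22
```

```text
q [-0.12  0.51 -0.46  2.2  -1.15  0.23  0.39] d mm [  3.8  19.2 -30.3] rv [-0.    -0.003  0.001]
```

Now it's tracking exactly with joints off their limits. Going in and closing.

>>> {"method": "move_arm", "body": {
  "increments": "1 1 5 -8 0 0 0;1 1 5 -8 0 0 0;1 1 5 -8 0 0 0;1 1 4 -6 0 0 0;1 0 0 0 0 0 0;0.85 0 0 0 0 0 0;0.8 0 0 0 0 0 0;0.78 0 0 0 0 0 0"
}}

```text
t: 8.2
eef_pos: [0.4655, 0.3512, 0.0405]
tool_rot: [-0.176, 0.749, 0.6, 0.22]
contact_force: [-1.3, 0.4, 0.4]
gripper_width: 0.778
```

```bash
python3 go.py .465 .3513 .039 1.0 -.22;  python3 - <<'E'
from h import *
for n in("scene","wrist"):
    p,d=vision.read_camera(n);cv2.imwrite(f"pics/{n}2.png",cv2.cvtColor(p,cv2.COLOR_RGB2BGR))
E
```

```text
q [-0.15  0.58 -0.47  2.18 -1.35  0.18  0.59] d mm [-0.5  0.1 -1.5] rv [ 0. -0.  0.]
```

View pics/wrist2.png

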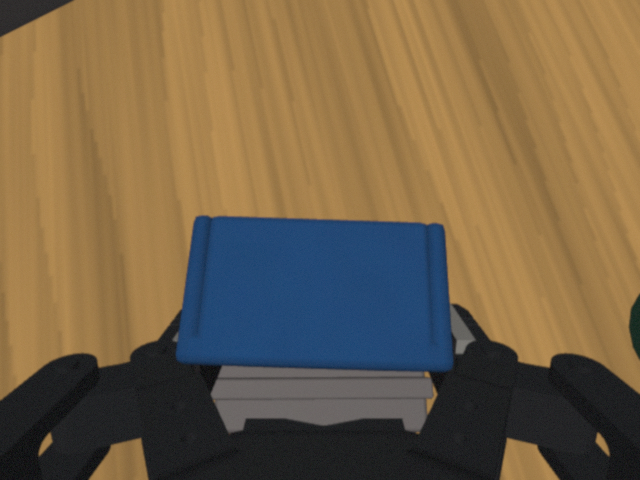

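View pics/scene2.png

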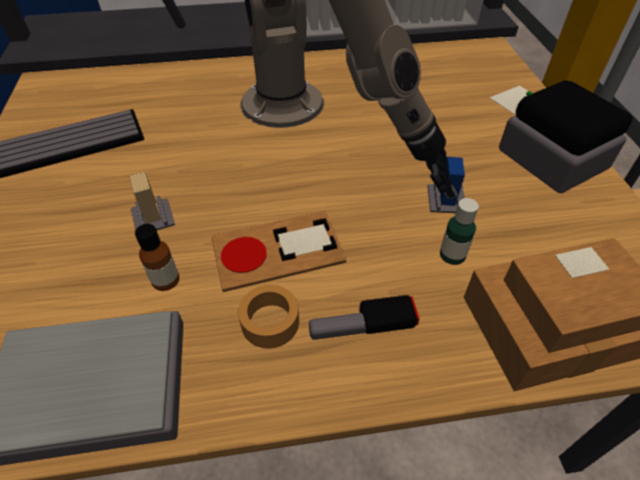

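The wrist view shows the dish (columns 178–452) centred between the fingers, which straddle its sides. I'll close and lift.

>>> {"method": "move_arm", "body": {
  "increments": "0.5 0 0 0 0 0 0;0.5 0 0 0 0 0 0;0.5 0 0 0 0 0 0;0.5 0 0 0 0 0 0;0.5 0 0 5 0 0 0;0.5 0 0 8 0 0 0;0.5 0 0 15 0 0 0;0.5 0 0 20 0 0 0",
  "newtons": 50
}}

```text
t: 9.3
eef_pos: [0.465, 0.351, 0.0883]
tool_rot: [-0.176, 0.749, 0.6, 0.219]
contact_force: [0.6, 0.5, -1.4]
gripper_width: 0.692
```

```bash
python3 st.py;  python3 - <<'E'
from h import *
p,d=vision.read_camera("wrist");cv2.imwrite(f"pics/wrist3.png",cv2.cvtColor(p,cv2.COLOR_RGB2BGR))
E
```

```text
9.3 q [-0.3   0.45 -0.28  2.18 -1.18  0.31  0.36] pos [465.  351.   88.3] g 0.6917133398109836 [ 0.6  0.5 -1.4]
[[ 0.185  0.976  0.117]
 [ 0.822 -0.219  0.526]
 [ 0.539 -0.002 -0.842]]
```

View pics/wrist3.png

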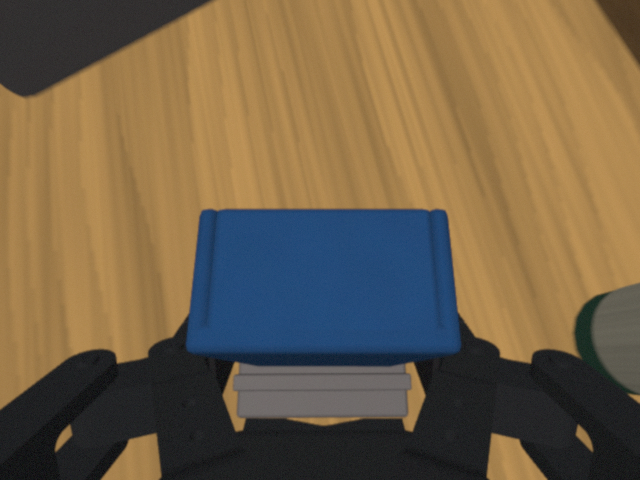

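```bash
python3 go.py .554 -.016 .160 2.571 .148
```

```text
q [-0.3   0.45 -0.28  2.18 -1.18  0.31  0.36] d mm [  87.9 -368.1   68.8] rv [-1.578  0.058  0.288]
```

>>> {"method": "move_arm", "body": {
  "increments": "0.5 5 -20 14 -0.0986 0.0036 0.018;0.5 5 -20 14 -0.0986 0.0036 0.018;0.5 5 -22 14 -0.0986 0.0036 0.018;0.5 5 -22 14 -0.0986 0.0036 0.018;0.5 6 -24 12 -0.0986 0.0036 0.018;0.5 6 -24 10 -0.0986 0.0036 0.018;0.5 6 -24 8 -0.0986 0.0036 0.018;0.5 6 -24 6 -0.0986 0.0036 0.018"
}}

```text
t: 10.35
eef_pos: [0.5096, 0.1711, 0.1806]
tool_rot: [0.103, 0.718, 0.687, -0.052]
contact_force: [-0.9, -0.5, -1.7]
gripper_width: 0.696
```

```bash
python3 go.py .554 -.016 .160 2.571 .148
```

```text
q [-0.99  0.36  0.51  1.95  0.06  0.92 -0.58] d mm [  44.4 -187.1  -20.6] rv [-0.786  0.028  0.144]
```

>>> {"method": "move_arm", "body": {
  "increments": "0.5 6 -24 0 -0.0982 0.0035 0.018;0.5 6 -24 0 -0.0982 0.0035 0.018;0.5 6 -24 0 -0.0982 0.0035 0.018;0.5 6 -24 0 -0.0982 0.0035 0.018;0.5 5 -24 -4 -0.0982 0.0035 0.018;0.5 5 -23 -5 -0.0982 0.0035 0.018;0.5 5 -22 -6 -0.0982 0.0035 0.018;0.5 5 -22 -6 -0.0982 0.0035 0.018"
}}

```text
t: 11.35
eef_pos: [0.5538, -0.0153, 0.1584]
tool_rot: [0.363, 0.573, 0.665, -0.313]
contact_force: [-0.0, 0.4, -2.6]
gripper_width: 0.695
```

```bash
python3 go.py .554 -.016 .160 2.571 .148;  python3 - <<'E'
from h import *
for n in("scene","wrist","top"):
    p,d=vision.read_camera(n);cv2.imwrite(f"pics/{n}4.png",cv2.cvtColor(p,cv2.COLOR_RGB2BGR));np.savez(f"{n}4.npz",p=p,d=d)
E
```

```text
q [-1.09  0.75  0.7   1.99  0.59  0.99 -0.74] d mm [ 0.2 -0.7  1.6] rv [-0.001 -0.    -0.001]
```

View pics/wrist4.png

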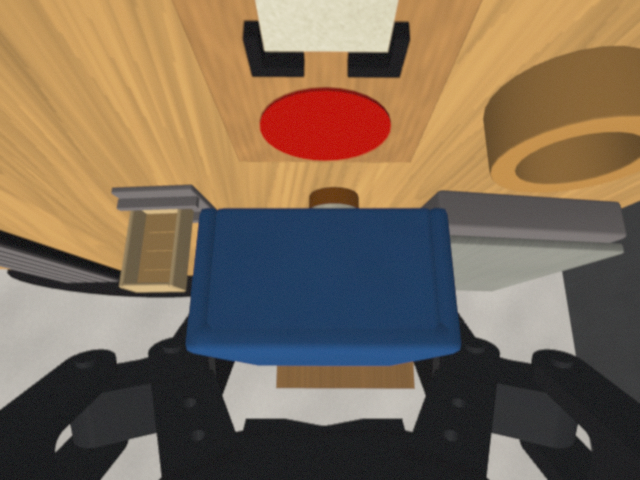

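View pics/scene4.png

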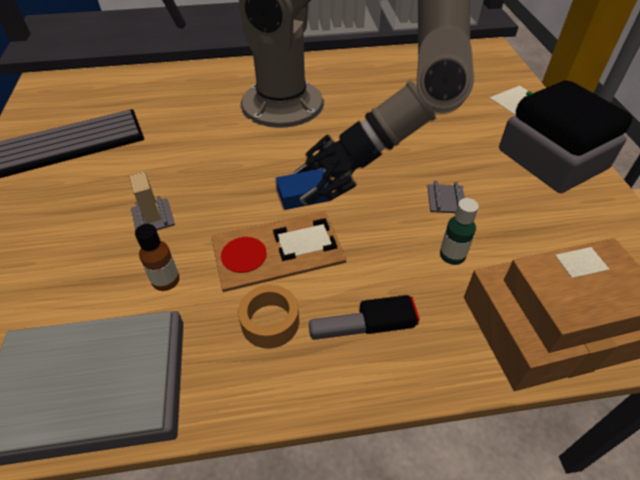

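View pics/top4.png

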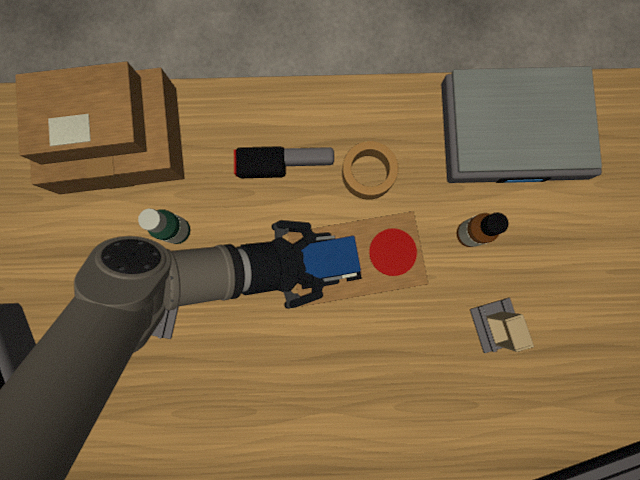

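The dish is held hollow-down over the pocket (top view, blue at (332,257)). I'll check its level and position from depth.

```bash
cat > bl.py <<'E'
from h import *
import sys
k=sys.argv[1]
for n in("top","scene"):
    z=np.load(f"{n}{k}.npz");p,d=z['p'].astype(int),z['d'];W=cloud(n,p,d);R,G,B=p[...,0],p[...,1],p[...,2]
    m=(B>1.6*R)&(B>1.3*G)&(B>50)&(d>0)&(np.linalg.norm(W[...,:2]-[.551,0],axis=-1)<.12)
    cnt,L,st,ce=cv2.connectedComponentsWithStats(m.astype(np.uint8));i=1+np.argmax(st[1:,4]);Q=W[L==i]
    t=Q[Q[:,2]>np.percentile(Q[:,2],60)-.006]
    A=np.c_[t[:,:2]-t[:,:2].mean(0),np.ones(len(t))];s=np.linalg.lstsq(A,t[:,2],rcond=None)[0]
    c=cv2.findContours((L==i).astype(np.uint8),0,2)[0];c=max(c,key=len)[:,0]
    zz=float(np.median(t[:,2]));P=np.array([plane(n,*q,zz)[:2] for q in c]);r=cv2.minAreaRect((P*1000).astype(np.float32))
    u=np.array([-.147,.989]);a=(P-[.5512,-.0005])
    print(n,'z',zz,'slope x,y',s[:2].round(3),'mean',t.mean(0).round(4),'rect',np.round(np.r_[r[0],r[1],r[2]],1),'along kity',(a@u).min().round(4),(a@u).max().round(4),'kitx',(a@[.989,.147]).min().round(4),(a@[.989,.147]).max().round(4))
E
python3 bl.py 4
```

```text
top z 0.17625737593114874 slope x,y [-0.012 -0.026] mean [ 0.5505 -0.0034  0.1764] rect [550.   -1.8  59.4  89.3   8.5] along kity -0.0457 0.0436 kitx -0.0311 0.0283
scene z 0.17879690978899554 slope x,y [0.043 0.006] mean [ 0.5524 -0.006   0.1791] rect [553.6   1.2  61.1  94.7   8.5] along kity -0.046 0.0487 kitx -0.0279 0.0332
```

>>> {"method": "move_arm", "body": {
  "increments": "0.5 0 -2 -20 0 0 0;0.5 0 0 -20 0 0 0;0.5 0 0 -20 0 0 0;0.5 0 0 -20 0 0 0;0.5 0 0 -16 0 0 0;0.5 0 0 -10 0 0 0;0.5 0 0 -6 0 0 0;0.5 0 0 0 0 0 0"
}}

```text
t: 12.5
eef_pos: [0.5536, -0.0177, 0.0473]
tool_rot: [0.363, 0.574, 0.665, -0.312]
contact_force: [0.6, -0.4, -1.5]
gripper_width: 0.696
```

```bash
python3 st.py|head -1;  python3 - <<'E'
from h import *
for n in("scene","top"):
    p,d=vision.read_camera(n);np.savez(f"{n}5.npz",p=p,d=d)
    q=p[210:300,260:380] if n=="scene" else p[210:310,260:380]
    cv2.imwrite(f"pics/{n}5.png",cv2.resize(cv2.cvtColor(q,cv2.COLOR_RGB2BGR),None,fx=5,fy=5,interpolation=2))
E
python3 bl.py 5
```

```text
12.5 q [-1.04  0.95  0.63  1.98  0.55  0.84 -0.85] pos [553.6 -17.7  47.3] g 0.6956155209085249 [ 0.6 -0.4 -1.5]
top z 0.06679714518233067 slope x,y [-0.005 -0.023] mean [ 0.5523 -0.0053  0.0669] rect [552.   -4.4  59.4  89.9   8.5] along kity -0.0489 0.041 kitx -0.0295 0.0299
scene z 0.06774845743499722 slope x,y [ 0.018 -0.015] mean [ 0.5528 -0.0086  0.0678] rect [554.2  -1.9  60.2  96.    9.2] along kity -0.05 0.0458 kitx -0.0276 0.0332
```

View pics/scene5.png

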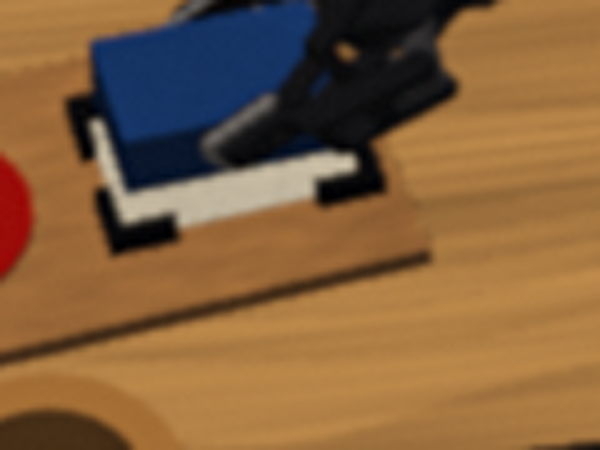

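View pics/top5.png

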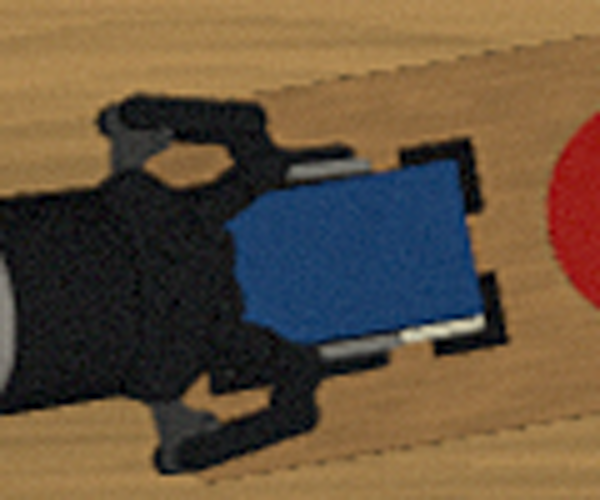

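>>> {"method": "move_arm", "body": {
  "increments": "0.5 -1 1 -4 0 0 0;0.5 0 0 -5 0 0 0;0.5 0 0 -4 0 0 0;0.5 0 0 -3 0 0 0;0.5 0 0 -2 0 0 0;0.5 0 0 -1 0 0 0;0.5 0 0 -1 0 0 0;0.5 0 0 0 0 0 0"
}}

```text
t: 13.6
eef_pos: [0.5526, -0.0167, 0.0275]
tool_rot: [0.363, 0.574, 0.665, -0.312]
contact_force: [0.6, 0.5, -0.4]
gripper_width: 0.698
```

>>> {"method": "move_arm", "body": {
  "increments": "0.5 0 0 -1 0 0 0;0.5 0 0 0 0 0 0;0.5 0 0 -1 0 0 0;0.5 0 0 0 0 0 0;0.5 0 0 -1 0 0 0;0.5 0 0 0 0 0 0;0.5 0 0 0 0 0 0;0.5 0 0 0 0 0 0"
}}

```text
t: 14.6
eef_pos: [0.5526, -0.0173, 0.0266]
tool_rot: [0.364, 0.574, 0.664, -0.313]
contact_force: [-4.8, 4.5, 15.6]
gripper_width: 0.697
```

```bash
cat > look.py <<'E'
from h import *
import sys
k=sys.argv[1]
for n in("scene","top"):
    p,d=vision.read_camera(n);np.savez(f"{n}{k}.npz",p=p,d=d)
    q=p[210:300,210:370] if n=="scene" else p[210:310,260:420]
    cv2.imwrite(f"pics/{n}{k}.png",cv2.resize(cv2.cvtColor(q,cv2.COLOR_RGB2BGR),None,fx=5,fy=5,interpolation=2))
E
python3 look.py 6
python3 bl.py 6
```

```text
top z 0.045566726786988324 slope x,y [-0.013 -0.006] mean [ 0.5509 -0.0046  0.0457] rect [550.7  -3.1  59.   88.5   8.3] along kity -0.0468 0.0418 kitx -0.0304 0.0286
scene z 0.04682437287616846 slope x,y [0.023 0.003] mean [ 0.5518 -0.0076  0.0469] rect [552.8  -1.3  61.4  96.6   9.8] along kity -0.0496 0.0468 kitx -0.0292 0.0327
```

View pics/scene6.png

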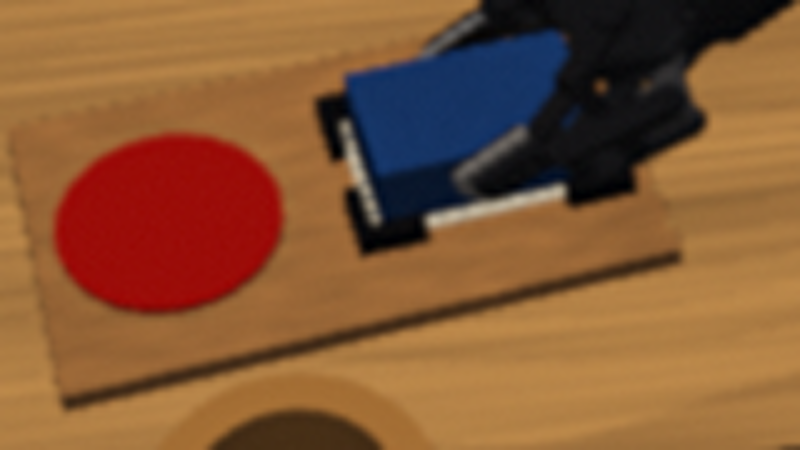

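The dish is seated: top at ~46 mm, contact force 15 N. Releasing and backing out along the finger axis.

>>> {"method": "move_arm", "body": {
  "increments": "0.7 0 0 1 0 0 0;0.75 0 0 0 0 0 0;0.85 0 0 0 0 0 0;0.95 0 0 0 0 0 0;0.95 0 0 0 0 0 0;0.95 -1 6 5 0 0 0;0.95 -2 13 9 0 0 0;0.95 -3 20 14 0 0 0"
}}

```text
t: 15.7
eef_pos: [0.5462, 0.0231, 0.0541]
tool_rot: [0.362, 0.574, 0.665, -0.312]
contact_force: [0.6, 0.1, 0.4]
gripper_width: 0.95
```

```bash
python3 look.py 7
python3 bl.py 7; python3 st.py
```

```text
top z 0.04489687486693023 slope x,y [ 0.006 -0.001] mean [ 0.5499 -0.0007  0.0449] rect [549.9  -0.7  58.5  93.2   8.9] along kity -0.0466 0.0467 kitx -0.0305 0.028
scene z 0.046029660221744984 slope x,y [-0.001  0.002] mean [ 0.5542 -0.0027  0.046 ] rect [554.2  -0.7  59.5  97.5   8.7] along kity -0.0494 0.048 kitx -0.0268 0.0328
15.8 q [-1.08  0.93  0.61  1.95  0.52  0.91 -0.85] pos [547.8  26.2  54. ] g 0.9512674983705944 [ 0.1  0.7 -0.1]
[[-0.079  0.989  0.128]
 [ 0.539  0.15  -0.829]
 [-0.838  0.003 -0.545]]
```

View pics/scene7.png

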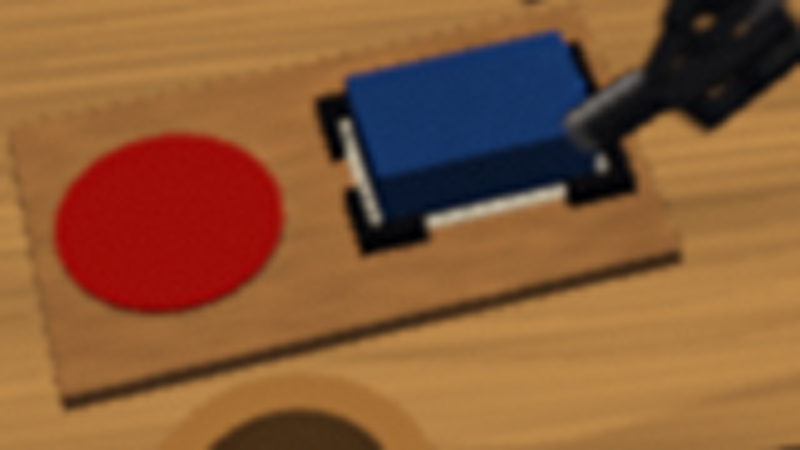

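View pics/top7.png

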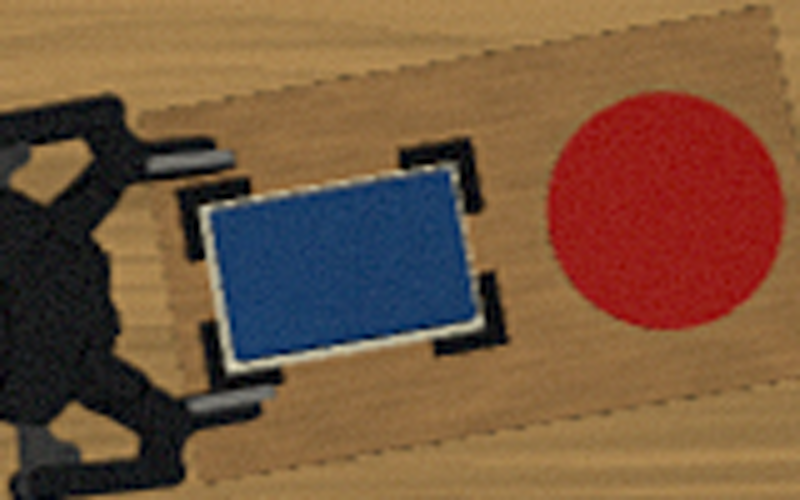

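The dish is level and centred with an even white margin all round. Next is the bottle.

```bash
python3 go.py .6055 -.2905 .22 1.5708 -.2
```

```text
q [-1.08  0.93  0.61  1.95  0.52  0.91 -0.85] d mm [  57.7 -316.7  166. ] rv [ 0.999 -0.021 -0.32 ]
```

>>> {"method": "move_arm", "body": {
  "increments": "1 -3 20 20 0 0 0;1 -3 15 30 0 0 0;1 0 0 40 0.091 -0.002 -0.029;1 0 0 40 0.091 -0.002 -0.029;1 6 -20 20 0.091 -0.002 -0.029;1 6 -30 16 0.091 -0.002 -0.029;1 6 -35 0 0.091 -0.002 -0.029;1 6 -40 0 0.091 -0.002 -0.029"
}}

```text
t: 16.8
eef_pos: [0.5647, -0.0684, 0.2197]
tool_rot: [0.17, 0.707, 0.67, -0.147]
contact_force: [0.8, -0.1, 0.0]
gripper_width: 1.001
```

>>> {"method": "move_arm", "body": {
  "increments": "1 5 -28 0 0.091 -0.002 -0.029;1 5 -28 0 0.091 -0.002 -0.029;1 5 -28 0 0.091 -0.002 -0.029;1 5 -28 0 0.091 -0.002 -0.029;1 5 -28 0 0.091 -0.002 -0.029;1 5 -28 0 0 0 0;1 5 -28 0 0 0 0;1 5 -30 0 0 0 0"
}}

```text
t: 17.8
eef_pos: [0.604, -0.2947, 0.2189]
tool_rot: [-0.002, 0.774, 0.633, -0.002]
contact_force: [-0.2, -0.6, 0.4]
gripper_width: 1.001
```

```bash
python3 go.py .6055 -.2905 .22 1.5708 -.2; python3 - <<'E'
from h import *
from scipy.spatial.transform import Rotation as Ro
o=bot.get_obs()
p,d=vision.read_camera("wrist");c=vision.calibration("wrist")
cv2.imwrite("pics/wrist8.png",cv2.cvtColor(p,cv2.COLOR_RGB2BGR))
w,x,y,z=o['tool_rot'];T=np.eye(4);T[:3,:3]=Ro.from_quat([x,y,z,w]).as_matrix();T[:3,3]=o['eef_pos'];M=T@c['hand_eye']
v,u=np.mgrid[:480,:640];P=np.stack([(u-c['cx'])/c['fx']*d,(v-c['cy'])/c['fy']*d,d],-1)@M[:3,:3].T+M[:3,3]
m=(d>0)&(P[...,2]>.135)&(P[...,2]<.165)&(np.hypot(P[...,0]-.6055,P[...,1]+.29)<.045)
Q=P[m];print(len(Q),np.median(Q,0),cv2.minEnclosingCircle((Q[:,:2]*1000).astype(np.float32)))
E
```

```text
q [ 0.    0.53  0.52  1.6  -0.28  1.1   0.4 ] d mm [1.5 4.2 1.1] rv [ 0.    -0.005  0.001]
3993 [ 0.60613984 -0.28953554  0.15019917] ((605.6130981445312, -291.3940124511719), 19.10520362854004)
```

View pics/wrist8.png

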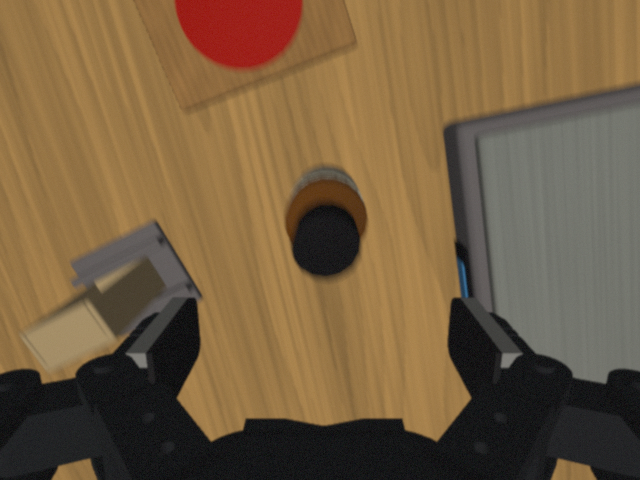

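The wrist depth puts the cap at (0.6058, −0.290), top 0.150 and radius 19 mm, which matches. Descending now.

>>> {"method": "move_arm", "body": {
  "increments": "1 2 4 -10 0 -0.005 0;1 0 0 -20 0 0 0;1 0 0 -20 0 0 0;1 0 0 -20 0 0 0;1 0 0 -18 0 0 0;1 0 0 -12 0 0 0;1 0 0 -7 0 0 0;0.8 0 0 0 0 0 0"
}}

```text
t: 18.85
eef_pos: [0.6065, -0.2897, 0.1121]
tool_rot: [0.0, 0.774, 0.633, 0.0]
contact_force: [1.3, 0.6, -0.2]
gripper_width: 0.821
```

>>> {"method": "move_arm", "body": {
  "increments": "0.7 0 0 0 0 0 0;0.6 0 0 0 0 0 0;0.5 0 0 0 0 0 0;0.2 0 0 0 0 0 0;0.2 0 0 0 0 0 0;0.2 0 0 3 0 0 0;0.2 0 0 8 0 0 0;0.2 0 0 15 0 0 0",
  "newtons": 50
}}

```text
t: 19.85
eef_pos: [0.606, -0.2893, 0.1382]
tool_rot: [-0.0, 0.774, 0.633, -0.0]
contact_force: [-0.1, 0.4, -3.9]
gripper_width: 0.433
```

```bash
python3 st.py; python3 - <<'E'
from h import *
p,d=vision.read_camera("scene");cv2.imwrite("pics/scene9.png",cv2.resize(cv2.cvtColor(p[150:330,60:300],cv2.COLOR_RGB2BGR),None,fx=3,fy=3))
E
```

```text
19.85 q [ 0.02  0.61  0.48  1.67 -0.33  0.95  0.43] pos [ 606.  -289.3  138.2] g 0.4330599961381008 [-0.1  0.4 -3.9]
[[ 0.199  0.98  -0.001]
 [ 0.98  -0.199  0.   ]
 [ 0.    -0.001 -1.   ]]
```

View pics/scene9.png

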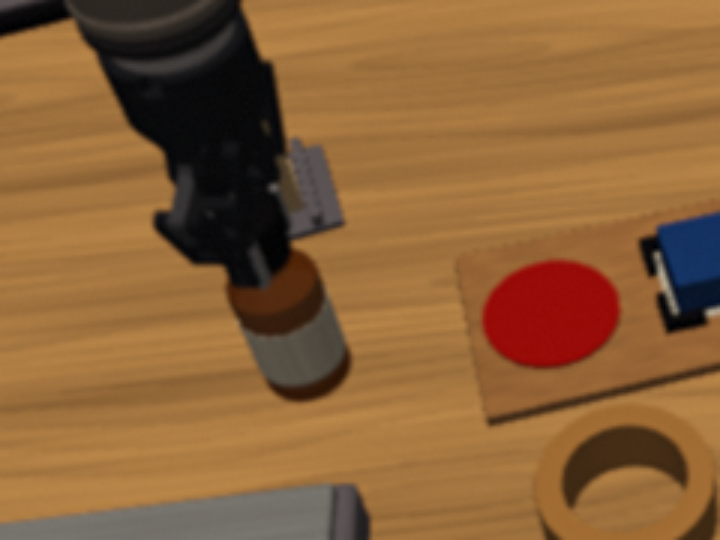

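>>> {"method": "move_arm", "body": {
  "increments": "0.2 0 0 15 0 0 0;0.2 -3 12 12 0 0 0;0.2 -5 24 3 0 0 0;0.2 -6 28 0 0 0 0;0.2 -6 30 0 0 0 0;0.2 -6 28 0 0 0 0;0.2 -5 24 0 0 0 0;0.2 -3 12 0 0 0 0"
}}

```text
t: 20.9
eef_pos: [0.5723, -0.1292, 0.1689]
tool_rot: [0.0, 0.773, 0.634, 0.001]
contact_force: [0.1, -0.6, -4.2]
gripper_width: 0.429
```

>>> {"method": "move_arm", "body": {
  "increments": "0.2 0 0 0 0 0 0;0.2 0 0 -8 0 0 0;0.2 0 0 -8 0 0 0;0.2 0 0 -8 0 0 0;0.2 0 0 -6 0 0 0;0.2 0 0 -4 0 0 0;0.2 0 0 -2 0 0 0;0.2 0 0 0 0 0 0"
}}

```text
t: 21.9
eef_pos: [0.5726, -0.1316, 0.1324]
tool_rot: [0.0, 0.774, 0.633, 0.0]
contact_force: [0.4, -0.2, -3.8]
gripper_width: 0.428
```

```bash
python3 st.py; python3 look.py 10
```

```text
21.9 q [-0.25  0.48  0.48  1.89 -0.29  0.84  0.19] pos [ 572.6 -131.6  132.4] g 0.42816776956912167 [ 0.4 -0.2 -3.8]
[[ 0.199  0.98   0.001]
 [ 0.98  -0.199 -0.   ]
 [-0.     0.001 -1.   ]]
```

View pics/scene10.png

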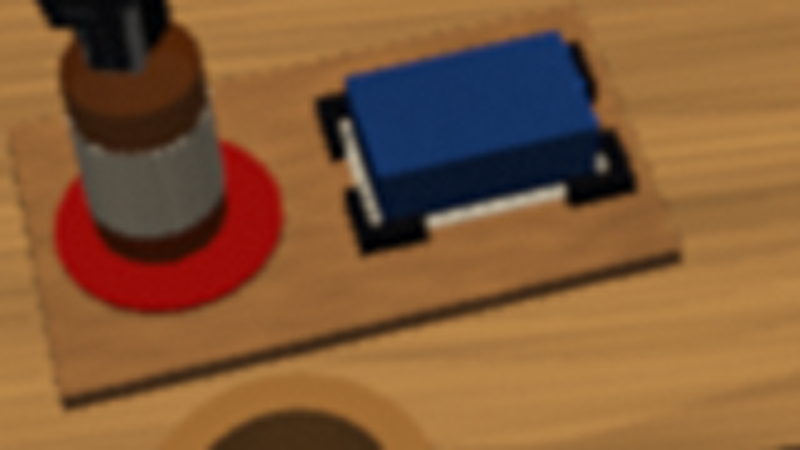

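>>> {"method": "move_arm", "body": {
  "increments": "0.2 0 0 -1 0 0 0;0.2 0 0 -1 0 0 0;0.2 0 0 -1 0 0 0;0.2 0 0 -1 0 0 0;0.2 0 0 -1 0 0 0;0.2 0 0 0 0 0 0;0.2 0 0 0 0 0 0;0.2 0 0 0 0 0 0"
}}

```text
t: 23.0
eef_pos: [0.5726, -0.1317, 0.1279]
tool_rot: [0.001, 0.774, 0.633, 0.0]
contact_force: [-2.1, 0.9, 5.5]
gripper_width: 0.429
```

Contact: the force went from −3.8 to +5.5 N, at the expected height. Releasing gently.

>>> {"method": "move_arm", "body": {
  "increments": "0.45 0 0 0.5 0 0 0;0.5 0 0 0 0 0 0;0.6 0 0 0 0 0 0;0.75 0 0 0 0 0 0;0.9 0 0 0 0 0 0;1 0 0 0 0 0 0;1 0 0 0 0 0 0;1 0 0 10 0 0 0"
}}

```text
t: 24.0
eef_pos: [0.572, -0.1315, 0.1376]
tool_rot: [-0.0, 0.774, 0.633, -0.0]
contact_force: [0.1, 0.4, -0.2]
gripper_width: 1.002
```

>>> {"method": "move_arm", "body": {
  "increments": "1 0 0 15 0 0 0;1 0 0 20 0 0 0;1 0 0 20 0 0 0;1 0 0 20 0 0 0;1 0 -30 20 0 0 0;1 -20 -50 10 0 0 0;1 -20 -50 0 0 0 0;1 -20 -50 0 0 0 0"
}}

```text
t: 25.0
eef_pos: [0.5121, -0.3133, 0.2445]
tool_rot: [0.001, 0.774, 0.633, 0.001]
contact_force: [1.0, -0.8, 0.2]
gripper_width: 0.996
```

```bash
python3 look.py 11; python3 bl.py 11; python3 - <<'E'
from h import *
for n in("top","scene"):
    z=np.load(f"{n}11.npz");p,d=z['p'],z['d'];W=cloud(n,p,d)
    near=np.hypot(W[...,0]-.5715,W[...,1]+.131)<.06
    t=W[(d>0)&near&(W[...,2]>.155)&(W[...,2]<.175)];b=W[(d>0)&near&(W[...,2]>.03)&(W[...,2]<.1)]
    print(n,'captop',len(t),np.median(t,0),cv2.minEnclosingCircle((t[:,:2]*1000).astype(np.float32)),'body mean',b.mean(0))
    for nm,c in(("cream",(.4155,-.333)),("green",(.628,.3055))):
        q=W[(d>0)&(np.hypot(W[...,0]-c[0],W[...,1]-c[1])<.07)&(W[...,2]>.09)&(W[...,2]<.17)];q=q[q[:,2]>q[:,2].max()-.008];print(nm,q.mean(0) if len(q) else 0)
p=np.load("scene11.npz")['p'];cv2.imwrite("pics/sc11.png",cv2.cvtColor(p,cv2.COLOR_RGB2BGR))
E
python3 st.py
```

```text
top z 0.04486433176601548 slope x,y [ 0.007 -0.001] mean [ 0.5499 -0.0006  0.0449] rect [549.9  -0.6  58.3  93.4   8.5] along kity -0.0466 0.0468 kitx -0.0305 0.0278
scene z 0.04604973837780073 slope x,y [-0.002  0.001] mean [ 0.5547 -0.0012  0.0461] rect [ 5.54e+02 -4.00e-01  5.91e+01  9.68e+01  8.60e+00] along kity -0.0488 0.048 kitx -0.0268 0.0324
top captop 404 [ 0.57071643 -0.13153922  0.16392332] ((571.3639526367188, -132.69947814941406), 18.89276123046875) body mean [ 0.56169096 -0.11250086  0.06901976]
cream [ 0.41438907 -0.33265082  0.10301992]
green [0.62684125 0.30561351 0.14847815]
scene captop 296 [ 0.57729437 -0.13286884  0.16472249] ((573.1040649414062, -131.79933166503906), 19.87227439880371) body mean [ 0.593912   -0.13085943  0.06667072]
cream [ 0.41791791 -0.33268662  0.10373414]
green [0.63007176 0.3048943  0.14970339]
25.1 q [-0.    0.38  0.6   1.76 -0.24  1.07  0.47] pos [ 508.4 -319.1  245. ] g 1.001615747344001 [ 0.  -0.2  0. ]
[[ 0.209  0.978  0.002]
 [ 0.978 -0.209 -0.005]
 [-0.004  0.003 -1.   ]]
```

View pics/sc11.png

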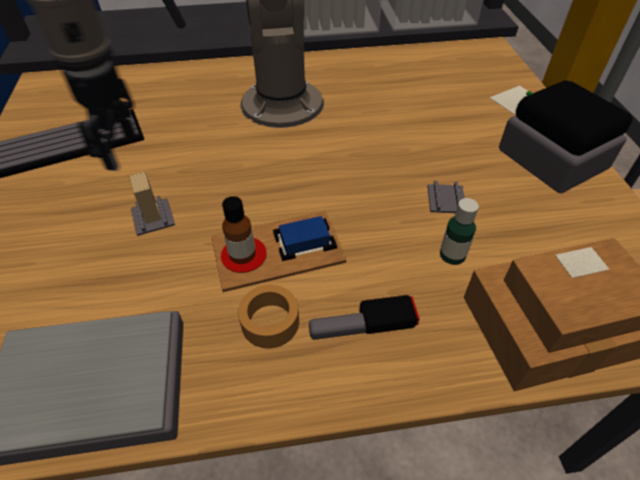

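View pics/top11.png

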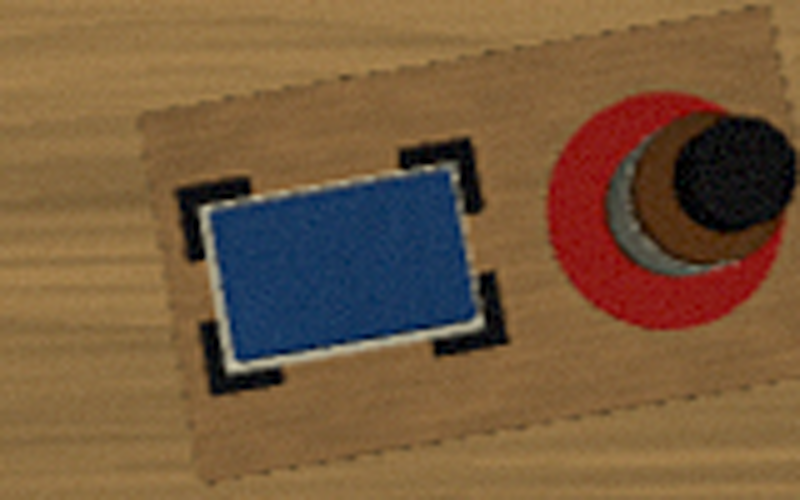

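The scene view shows the bottle upright on the pad at (240,250) and the dish in its pocket at (305,238). The cap top is at (0.572, −0.132, 0.164), right over the pad, and the bystanders haven't moved. The arm is clear, so I'm handing in.

```bash
python3 -c "
from station import bot
o=bot.get_obs();print(o['t'],abs(o['joint_vel']).max());print(bot.hand_in())"
```

```text
25.1 0.07228124589924903
the job is handed in; nothing more can be done
None
```

The blue dish is in the pocket hollow side down and the amber bottle stands on the red pad. I handed the job in at about 25 s of the 54 s allowed, and no verdict was reported.

**Blue dish:** I gripped it across its width, turned it over and lowered it until it touched (about 15 N), then released it. After release its top was 45–46 mm above the table (46 expected) and its slope under 0.01 rad. Its centre was within about 3 mm of the pocket centre, with a white margin on all sides.

**Amber bottle:** I held it by the cap and lowered it until light contact (about 5 N). Its cap top then measured 164–165 mm (165 expected), within about 2 mm of the pad centre. I did not measure its tilt as an angle; it looked upright in the scene view, with the cap directly over the pad.

**Bystanders:** the cream dish and green bottle measured within about 1 mm of their starting positions. I checked the tape roll and scanner only by eye, and they looked unmoved.

**What went wrong or disagreed:**
- **Pick angle:** my first two approach angles for the dish (30° and 47° below horizontal) ran into wrist joint limits and left the tool up to about 14 mm off. I switched to 57°, which tracked cleanly, before touching the dish.
- **Cameras:** the two fixed cameras differ by about 4 mm in x, within what the tolerances allow.

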